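# Set the torque screwdriver to 5 and fill its bit bin

## Task

Get the desk ready for driving some screws. Set the torque screwdriver in the slanted stand to 5: lift its scale sleeve out of the notch, turn the pointer to the 5 and let the sleeve drop fully home. Tilt the front of the bit bin open to its stop, tip the four long bits out of the scoop into it, set the empty scoop back upright on the desk, leave the bin open and leave the other things where they are.

Things in the scene. Friction and masses are not known exactly. Their poses are not given: they have to be found in the camera images.
- sleeve_turn (a joint): Turn (rad) of the screwdriver's scale sleeve about its slanted axis: 0 = pointer at 1, growing counter-clockwise seen from the sleeve's end (on the robot's side: from left to right) to 2.693 at 7. Number n is at (n-1) x 0.449, so 5 is at 1.795. One notch per number, +-0.05 rad play in it; stops just past 1 and 7. Starts in the notch of 2, 3 or 4.
- sleeve_lift (a joint): Lift (m) of that sleeve along its axis, away from the handle: 0 = fully home in a notch (locked against turning), stop at 0.012. Its spring and weight pull it home with 6 N, rising to 8 N at the stop. Above 0.006 its dogs are clear of the notches and it turns easily; let go, it snaps home into the nearest notch.
- sleeve_grip (a point): Point to grip, on the axis of the sleeve (ribbed aluminium cylinder, 54 mm in diameter, 40 mm high), 25 mm above the scale cone's top and 16 mm below the sleeve's end, with the sleeve home; rises with it. Its z axis is the sleeve's axis, out of the handle's end: 24 degrees from vertical, leaning roughly to the robot. Grip across the diameter, tool along the axis.
- pointer (a point): Foot of the sleeve's pointer, at its rim 27 mm from the axis, 3 mm above the scale cone; turns and rises with the sleeve. The pointer is a black rib 5 mm wide with a white line, 3 mm proud over the sleeve's lower 18 mm (keep finger pads off it); a black bar on the sleeve's end points the same way.
- driver_stand: Fixed dark steel foot, 150 x 76 x 14 mm, origin at the centre of its underside, holding the torque screwdriver handle up, leaning 24 degrees to the stand's -x. Black grip 45 mm thick; at its upper end a fixed black scale cone, 80 mm across at its foot, 57 at its top, white numbers 1 to 7 on the side facing the robot, 1 at the left; above it the sleeve, grip point at (-36, 0, 172) mm.
- bit_bin: Fixed grey case of the tilt-out bin, 74 deep x 118 wide x 128 mm high with a closed cover; origin under the middle of its front edge, its front looks to its -x, towards the robot. A white bucket, 92 mm wide inside, tilts out of its front.
- bin_tilt (a joint): Tilt (rad) of the bin's white front and bucket about the front's lower edge (14 mm above the desk): 0 = shut, stop at 0.50, its upper edge having come out to the bin's -x. Takes about 2 N at the tab and stays where it is left. Starts shut or nearly so.
- bin_tab (a point): Middle of the finger tab on the front's upper edge, 140 mm above the hinge line, 4 mm outside the case's front plane. The tab is 46 mm wide, 10 mm thick and stands 38 mm above the front's edge; shut, it reaches from 127 to 165 mm above the desk, the case's cover behind it lying at 128 mm, so a finger can hook behind it from above. It moves and tilts with the front.
- bin_in (a point): Inner lower front edge of the bucket, at the middle of its width, on the hinge line; turns with the bucket: x back along its floor (62 mm), y across (+-46 mm), z up along the front's inner face (112 mm high, then the tab). With the bin open the mouth lies between the front's upper edge (54 mm out, 113 mm high) and the cover's front edge (128 mm high).
- scoop: Loose aluminium scoop, 140 g: pan 84 x 80 mm, walls 24 mm high, open at its +x end but for a lip rising 4 mm at 13 degrees, whose edge is 50 mm from the origin (under the pan's middle). Black rubber grip at the -x end: upright block 22 (x) x 24 (y) mm, 46 mm high, centred 77 mm behind the origin. The bits roll out when it is tipped 25 to 35 degrees.
- bit0: One of four like steel bits, 60 mm long (its x axis), 8 mm thick, 22 g; lying across the scoop's pan, it rolls easily. Its origin is on its axis at mid length.
- bit1: Another such bit.
- bit2: Another such bit.
- bit3: Another such bit.
- screw_tin: Round white tin, 54 mm in diameter, 23 mm high, loose, left of the scoop; origin at the centre of its underside. To be left where it is.
- tweezers: Steel tweezers 109 mm long, lying loose left of the stand and the bin; origin under their centre. To be left where they are.
- card_case: Flat blue and grey card case 42 x 58 x 11 mm, lying loose left of the keyboard; origin under its centre. To be left where it is.
- phone: Black phone 148 x 72 x 8 mm, lying at the desk's near edge; origin under its centre. To be left where it is.
- usb_stick: Black memory stick 54 x 18 x 9 mm, lying near the tweezers; origin under its centre. To be left where it is.
- earbud_case: Grey earbud case 23 x 60 x 45 mm, standing near the monitor's foot at the left; origin under its centre. To be left where it is.

How it is judged:
By the outcome, as a careful person would: the job done as asked, in the order asked, and still so for the second after the job is handed in, with the robot touching nothing.
It also fails if it takes over 72 s, if anything falls off the work surface, if the arm or the gripper's body presses on something with over 40 N, if the wrist force passes 120 N, or if a joint passes its speed limit or range.

## Robot

A 6-joint arm with a two-finger parallel gripper is mounted at the origin on a cart in front of the work surface, level with it; the furniture and walls round the work are solid. World frame = base frame: x ahead of the robot, y to its left, z up, the work surface at z = 0. Lengths are in m, angles in rad, forces in N, time in s.
With the tool pointing down it reaches from about 0.3 to 0.775 m from the base axis. Payload 14.6 kg.
Tool frame: the origin (TCP) lies between the finger pads; the fingertips stand ctrl.tip_extent ahead of it and the grasp point (between the pads) lies 3 mm ahead of it (ctrl.tip_extent is the distance from the TCP to the fingertips, in m); z points along the fingers, y is the line along which they close (so a half turn about z gives the same grasp; the last joint's range is limited). The gripper opens to 94 mm and grips with 3 to 60 N. Pads are 16 mm wide; open, the fingers measure 119 mm over their backs; the gripper's body (75 mm by 177 mm) begins 78 mm behind the grasp point.
Start: joints at [-1.393, 0.3, 1.521, -0, 1.321, -0.067], TCP at [0.133, -0.534, 0.227] pointing down, gripper open.
Joint ranges: [-3.03, 3.03], [-0.79, 2.21], [0.23, 2.52], [-1.04, 4.18], [0, 3.07], [-2.55, 2.55]. Speed limits (rad/s): [2.22, 2.22, 2.57, 3.14, 3.14, 3.14].

## Interface

Orientations are given as [roll, pitch, yaw] about the fixed x, y, z axes, in that order (R = Rz(yaw) Ry(pitch) Rx(roll)).
In Python, from station import ctrl gives the robot as it stands.
- The arm moves only by the tool shift_gripper, called after "Call:" as a command line: name --pt "numbers of a row" for each row, then --argument value for the rest. Schema: {"type":"object","properties":{"steps":{"type":"array","items":{"type":"array","items":{"type":"number"},"minItems":6,"maxItems":6},"minItems":1,"maxItems":10},"jaw":{"type":"number"},"clamp_n":{"type":"number"},"only":{"type":"string"},"quiet":{"type":"boolean"},"lines":{"type":"string"}},"required":["steps"],"additionalProperties":false}. steps is a list of rows, 1 to 10 of them, each of 6 numbers: dx, dy, dz in shares of the most that a row can go, 1 being 50 mm, then a rotation vector rx, ry, rz in units of 0.25 rad; each row shifts and turns the commanded pose from where the row before left it, along the tool's axes as they then stand; what a row does not reach is not made up. A row lasts 1/10 s, in which the tool goes at most 0.05 m and 0.15 rad, less where a joint would pass 70% of its speed; a pose out of reach is approached as far as the arm can. jaw is the finger opening in m, set as the call begins (left out keeps the last). The fingers move at their own pace and stop on an object; clamp_n is the grip in N (left out, the last holds). Time passes only in rows, so rows that do not move let the fingers close. The tool returns the time, the measured TCP pose, the force, the opening and the grip force at its end. only (a regular expression) keeps the lines of the reply that match it, lines (a string "A,B") keeps lines A to B, and quiet returns only ok. Input that does not fit is refused with a message, and nothing moves.
- ctrl.get_obs(): the state, without advancing time (a new reading comes with each control period).
- ctrl.camera(name): name is "scene" or "top" or "wrist"; returns a dict with "pixels" (400x640x3 uint8, blue, green, red), "fx", "fy", "cx", "cy" (pixels), "extrinsics" (4x4, takes a point from camera to world coordinates). Camera axes: x right, y up, looking along -z (the intrinsics and any distortion apply to the point x, -y, -z); pixel columns grow to the right and rows downward; lengths in m; the calibration is good to about 2 mm. A picture is of the moment at which its call begins. There is no depth.
- ctrl.hand_in(): hands the job in; it is judged then, once.
The state is a dict: "time_s": time; "qpos": joint angles; "joint_vel": joint speeds; "tau": joint torques, N m; "ee_pos": TCP position; "eef_rot": TCP orientation; "force": force on the tool from outside, world axes, zero at the start; "moment": the same for the moment, N m; "grip_width": finger opening in m; "grip_force": force on a finger pad.
Only numpy, scipy, OpenCV 4.12 (cv2) and the standard library are available. Lean on these libraries where they do the work, as an engineer would, in place of code of your own. Each camera call takes 0.05 s, during which the arm holds its last target. There are 200 camera calls.

## Working session

There is one attempt and no reset: what is moved stays moved. The work goes in short steps, Python scripts to look and compute and a tool call to move; the robot and the scene stay as the last step left them, time stands still between calls to the robot, and variables do not carry over. Pictures are saved under pics/ and viewed, at most 10 in all, crops included, and the job is handed in when it is done.

```bash
ls; mkdir -p pics; python3 - <<'E'
from station import ctrl
import cv2
for n in("scene","top"):
    c=ctrl.camera(n);cv2.imwrite(f"pics/{n}0.png",c["pixels"]);print(n,c["fx"],c["fy"],c["cx"],c["cy"],c["extrinsics"],[k for k in c])
print(ctrl.tip_extent,ctrl.get_obs())
E
```

```text
pics
station.py
scene 507.34787630211525 507.34787630211525 322.0993037595717 200.7254937734441 [[ 0.80295352 -0.52458305  0.28298105  0.77176955]
 [ 0.59600681  0.70151378 -0.39071    -0.55267947]
 [ 0.00644474  0.4823806   0.87593803  1.08490532]
 [ 0.          0.          0.          1.        ]] ['pixels', 'fx', 'fy', 'cx', 'cy', 'extrinsics']
top 483.7285993191269 483.7285993191269 312.8486556595188 203.13363031592306 [[-0.00492518  0.99756466 -0.0695737   0.41121734]
 [-0.99984172 -0.00372305  0.01739768 -0.11031462]
 [ 0.01709628  0.06964838  0.9974251   1.0542693 ]
 [ 0.          0.          0.          1.        ]] ['pixels', 'fx', 'fy', 'cx', 'cy', 'extrinsics']
0.022 {'time_s': 0.1, 'qpos': array([-1.39262059e+00,  3.00393331e-01,  1.52153285e+00,  5.07973276e-06,
        1.32067582e+00, -6.66353383e-02]), 'joint_vel': array([-0.00136775, -0.00126034,  0.00040188,  0.00043744, -0.00039179,
       -0.00037159]), 'tau': array([ 7.82303487e-04, -5.32645619e+01, -3.53286195e+01,  7.09365914e-02,
        2.34462053e-02, -4.89072829e-05]), 'ee_pos': array([ 0.13324685, -0.53339589,  0.22694937]), 'eef_rot': array([-3.14058587e+00, -7.21182452e-05,  2.44809783e-01]), 'force': array([0.02528191, 0.17006559, 0.02773753]), 'moment': array([0.03448628, 0.01310898, 0.00346092]), 'grip_force': 0.0, 'grip_width': 0.09411987325770291}
```
View pics/scene0.png

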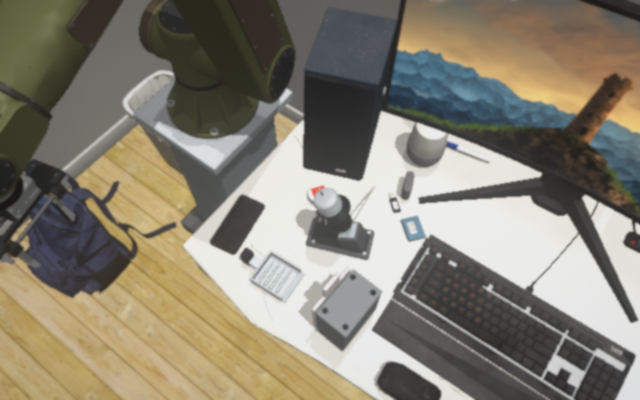

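View pics/top0.png

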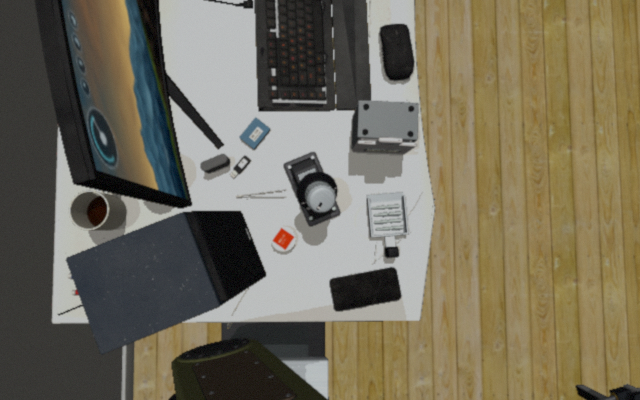

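The scene picture shows the stand (345,240), its sleeve (328,205), scoop (275,275) and bin (347,310). In the top picture (up = +x) they are at sleeve (318,192), scoop pan (387,215), scoop grip (391,251), bin (387,125) and tin (284,239). I'll enlarge both next.

```bash
python3 - <<'E'
import cv2,numpy as np
t=cv2.imread("pics/top0.png")[90:270,278:428];s=cv2.imread("pics/scene0.png")[170:350,230:390]
f=lambda a,k:cv2.resize(a,None,fx=k,fy=k,interpolation=cv2.INTER_CUBIC)
cv2.imwrite("pics/c1.png",np.hstack([f(t,2.5),f(s,2.5)]))
E
cat > h.py <<'E'
import numpy as np,json
from scipy.spatial.transform import Rotation as R
from station import ctrl
def ray(c,u,v):
    E=c["extrinsics"];d=E[:3,:3]@np.array([(u-c["cx"])/c["fx"],-(v-c["cy"])/c["fy"],-1.]);return E[:3,3],d
def at(c,u,v,z):
    o,d=ray(c,u,v);return o+d*(z-o[2])/d[2]
def proj(c,p):
    E=c["extrinsics"];q=E[:3,:3].T@(np.array(p)-E[:3,3]);return np.array([c["cx"]+c["fx"]*q[0]/-q[2],c["cy"]-c["fy"]*q[1]/-q[2]])
def pose(o=None):
    o=o or ctrl.get_obs();return np.array(o["ee_pos"]),R.from_euler("xyz",o["eef_rot"])
def delta(p,r,p0=None,r0=None):
    # tool axes shift and rotvec from current to target
    if p0 is None:p0,r0=pose()
    return np.round(r0.inv().apply(np.array(p)-p0),4),np.round((r0.inv()*r).as_rotvec(),4)
E
```

View pics/c1.png

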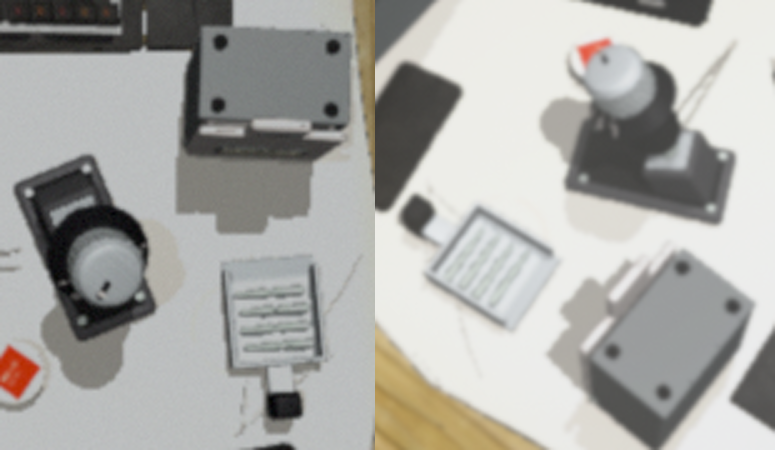

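Left crop (top ×2.5): stand corners (15,187),(92,155),(155,305),(80,340); sleeve end centre ≈(106,266) with a black bar toward (103,290); scoop rim corners (222,262),(313,256),(322,362),(232,367); scoop grip (284,403); bin cover corners (203,27),(350,33),(350,123),(190,118).

```bash
python3 - <<'E'
from h import *
c=ctrl.camera("top");s=ctrl.camera("scene")
g=lambda u,v,z:at(c,278+u/2.5,90+v/2.5,z).round(4)
def show(n,L,z):
    P=np.array([g(u,v,z) for u,v in L]);print(n,P[:,:2].tolist(),"c",P.mean(0)[:2],"sides",np.linalg.norm(P-np.roll(P,-1,0),axis=1).round(3))
    return P
P=show("stand",[(15,187),(92,155),(155,305),(80,340)],.014)
show("heads",[(28,192),(87,170),(148,293),(81,322)],.016)
show("scoop",[(222,262),(313,256),(322,362),(232,367)],.024)
print("grip",g(284,400,.046))
show("bin",[(203,27),(350,33),(350,123),(190,118)],.128)
print("binfeet",[g(*q,.132)for q in[(220,42),(333,47),(331,110),(218,105)]])
# scene
h=lambda u,v,z:at(s,230+(u-375)/2.5,170+v/2.5,z).round(4)
print("bin scene",[h(*q,.128)for q in[(682,250),(752,305),(662,417),(588,355)]],[h(*q,.132)for q in[(682,268),(733,306),(664,392),(612,351)]])
print("grip sc",h(418,213,.046),"scoop sc",[h(*q,.024)for q in[(478,206),(560,260),(509,328),(428,272)]])
print("stand sc",[h(*q,.014)for q in[(735,152),(722,222),(568,187)]], [h(*q,.016)for q in[(727,155),(712,208),(576,180)]])
# sleeve end, 188.. height
d=P[1]-P[2];x=(P[0]+P[1]-P[2]-P[3]);yaw=np.arctan2(x[1],x[0]);print("yaw",yaw)
m=P.mean(0)[:2]
C,S=np.cos(yaw),np.sin(yaw);a=np.array([-np.sin(.4189)*C,-np.sin(.4189)*S,np.cos(.4189)])
G=np.array([m[0]-.036*C,m[1]-.036*S,.172]);e=G+.016*a
print(G,a,"end px",(proj(c,e)-[278,90])*2.5,"scene",(proj(s,e)-[230,170])*2.5+[375,0])
b=g(103,290,e[2])
E
```

```text
stand [[0.5672, -0.0664], [0.5951, -0.1332], [0.4644, -0.1869], [0.4345, -0.1221]] c [ 0.5153  -0.12715] sides [0.072 0.141 0.071 0.144]
heads [[0.5626, -0.0777], [0.5816, -0.1288], [0.4747, -0.1808], [0.4499, -0.123]] c [ 0.5172   -0.127575] sides [0.055 0.119 0.063 0.121]
scoop [[0.5005, -0.244], [0.5054, -0.3223], [0.4146, -0.3283], [0.4108, -0.2513]] c [ 0.457825 -0.286475] sides [0.078 0.091 0.077 0.09 ]
grip [ 0.3831 -0.2914  0.046 ]
bin [[0.6757, -0.2179], [0.6709, -0.3331], [0.5997, -0.3316], [0.6038, -0.207]] c [ 0.637525 -0.2724  ] sides [0.115 0.071 0.125 0.073]
binfeet [array([ 0.6627, -0.2306,  0.132 ]), array([ 0.6587, -0.3186,  0.132 ]), array([ 0.6091, -0.3161,  0.132 ]), array([ 0.6131, -0.2284,  0.132 ])]
bin scene [array([ 0.6063, -0.2162,  0.128 ]), array([ 0.6766, -0.221 ,  0.128 ]), array([ 0.6705, -0.3344,  0.128 ]), array([ 0.5975, -0.3297,  0.128 ])] [array([ 0.6157, -0.2301,  0.132 ]), array([ 0.6655, -0.2319,  0.132 ]), array([ 0.6613, -0.3191,  0.132 ]), array([ 0.6111, -0.3172,  0.132 ])]
grip sc [ 0.3856 -0.2983  0.046 ] scoop sc [array([ 0.4164, -0.2553,  0.024 ]), array([ 0.5072, -0.2519,  0.024 ]), array([ 0.5098, -0.3272,  0.024 ]), array([ 0.421 , -0.3302,  0.024 ])]
stand sc [array([ 0.5707, -0.0668,  0.014 ]), array([ 0.6003, -0.1323,  0.014 ]), array([ 0.4673, -0.1884,  0.014 ])] [array([ 0.5668, -0.0747,  0.016 ]), array([ 0.5856, -0.1272,  0.016 ]), array([ 0.4695, -0.1791,  0.016 ])]
yaw 0.39365837300262585
[ 0.48205357 -0.1409585   0.172     ] [-0.37564387 -0.15601913  0.91353692] end px [112.10258947 276.77592161] scene [606.05696693  65.86748706]
```

```bash
cat >> h.py <<'E'
SY=.405; ST=np.array([.516,-.127])
def sleeve(t,up=0,yaw=SY,st=ST):
    """tool pose gripping the sleeve, pointer at turn t along tool -x; up = TCP-side lift along axis of the grasp point"""
    C,S=np.cos(yaw),np.sin(yaw);b=np.radians(24)
    a=np.array([-np.sin(b)*C,-np.sin(b)*S,np.cos(b)]);X=np.array([np.cos(b)*C,np.cos(b)*S,np.sin(b)]);Y=np.array([-S,C,0])
    G=np.array([st[0]-.036*C,st[1]-.036*S,.172]);th=np.pi+t-1.3465
    x=-(np.cos(th)*X+np.sin(th)*Y);z=-a;y=np.cross(z,x)
    return G+a*(up+.003),R.from_matrix(np.c_[x,y,z])
E
python3 - <<'E'
from h import *
p,r=sleeve(.898,.13);print(p,r.as_matrix().round(3));print(delta(p,r))
E
```

```text
[ 0.43319257 -0.1624995   0.29350155] [[ 0.927 -0.009  0.374]
 [-0.074 -0.984  0.16 ]
 [ 0.367 -0.176 -0.914]]
(array([ 0.3809, -0.2872, -0.0662]), array([0.1253, 0.401 , 0.284 ]))
```

Units first: shifts go in shares of 50 mm and turns go in units of 0.25 rad. So 0.038 m is 0.76, -0.0287 m is -0.574.

Call:
shift_gripper --pt "0.76 -0.574 -0.132 0 0 0" --pt "0.76 -0.574 -0.132 0 0 0" --pt "0.76 -0.574 -0.132 0 0 0" --pt "0.76 -0.574 -0.132 0 0 0" --pt "0.76 -0.574 -0.132 0 0 0" --pt "0.76 -0.574 -0.132 0 0 0" --pt "0.76 -0.574 -0.132 0 0 0" --pt "0.76 -0.574 -0.132 0 0 0" --pt "0.76 -0.574 -0.132 0 0 0" --pt "0.76 -0.574 -0.132 0 0 0" --jaw 0.094

```text
time_s: 1.2
ee_pos: [0.4332, -0.1612, 0.2939]
eef_rot: [3.141, -0.0, 0.245]
force: [0.2, -0.9, -0.5]
grip_width: 0.0943
grip_force: 0.0
```

Call:
shift_gripper --pt "0 0 0 0.1252 0.4012 0.284" --pt "0 0 0 0.1252 0.4012 0.284" --pt "0 0 0 0.1252 0.4012 0.284" --pt "0 0 0 0.1252 0.4012 0.284" --pt "0 0 0 0 0 0" --pt "0 0 0 0 0 0" --pt "0 0 0 0 0 0"

```text
time_s: 1.9
ee_pos: [0.4327, -0.163, 0.2936]
eef_rot: [-2.953, -0.374, -0.077]
force: [-0.5, 0.2, -0.4]
grip_width: 0.0938
grip_force: 0.0
```

```bash
python3 - <<'E'
from h import *
import cv2
p,r=sleeve(.898,.13);print(delta(p,r));print(ctrl.get_obs()["qpos"])
w=ctrl.camera("wrist");print(w["fx"],w["cx"],w["cy"],w["extrinsics"].round(4).tolist());cv2.imwrite("pics/w1.png",w["pixels"])
for n in range(1,8):
    q,rr=sleeve((n-1)*.4488,-.003);d=-rr.as_matrix()[:,0];a=-rr.as_matrix()[:,2]
    print(n,proj(w,q+a*.016+d*.027).round(),proj(w,q-a*.022+d*.027).round(),end=" ")
print(proj(w,q+a*.016))
E
```

```text
(array([ 0.0004, -0.0005,  0.0004]), array([0.0013, 0.0016, 0.0022]))
[-0.62984266 -0.09001392  1.84629553  0.38421572  1.18930246  0.87314535]
276.2695323460933 318.19877723928994 199.50077642842837 [[-0.0078, 0.9909, -0.1344, 0.4403], [-0.9846, -0.0311, -0.1721, -0.1927], [-0.1747, 0.131, 0.9759, 0.4615], [0.0, 0.0, 0.0, 1.0]]
1 [297. 216.] [300. 206.] 2 [306. 223.] [308. 213.] 3 [318. 226.] [318. 215.] 4 [329. 223.] [328. 213.] 5 [338. 216.] [336. 207.] 6 [343. 206.] [340. 198.] 7 [344. 195.] [341. 187.] [317.7185121  200.70264104]
```

View pics/w1.png

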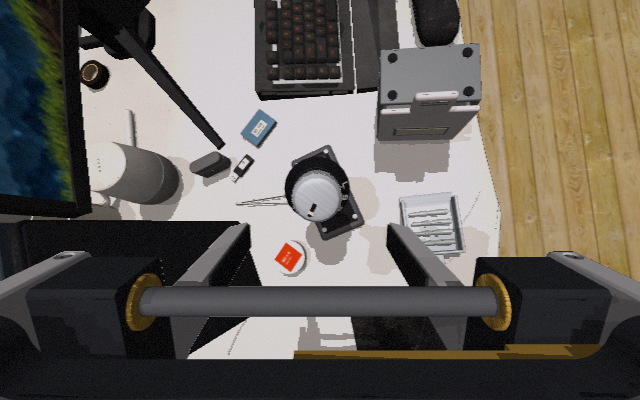

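The wrist picture shows the sleeve end at about (316,198) with its bar at (312,211), and the pointer roughly at 2 or 3. I'll zoom in with the predicted overlay.

```bash
python3 - <<'E'
import cv2
w=cv2.imread("pics/w1.png")[155:245,265:375];cv2.imwrite("pics/w1c.png",cv2.resize(w,None,fx=6,fy=6,interpolation=cv2.INTER_CUBIC))
E
```

```text
(no output)
```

View pics/w1c.png

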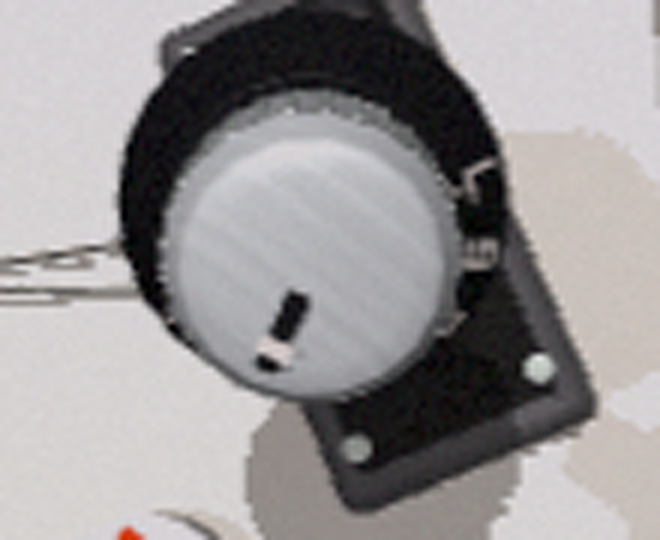

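Pointer is at 2 (bar direction (-38,76) vs predicted (-12,22) for 2). The sleeve centre agrees with the prediction to within 1 mm.

Scaled: 0.03 m is 0.6, 0.15 rad is 0.6.

```bash
sed -i 's/ST=np.array(.*/ST=np.array([.517,-.1265])/' h.py
```

Call:
shift_gripper --pt "0 0 0 0 0 0.6" --pt "0 0 0 0 0 0.6" --pt "0 0 0 0 0 0.596" --pt "0 0 0.6 0 0 0" --pt "0 0 0 0 0 0" --pt "0 0 0 0 0 0"

```text
time_s: 2.55
ee_pos: [0.4437, -0.158, 0.2663]
eef_rot: [-2.808, -0.256, -0.534]
force: [-0.5, -0.0, 0.2]
grip_width: 0.0939
grip_force: 0.0
```

```bash
python3 - <<'E'
from h import *
p,r=sleeve(.449,.001);print(delta(p,r));print(ctrl.get_obs()["qpos"])
E
```

```text
(array([ 0.0011, -0.0014,  0.0999]), array([0.0005, 0.0012, 0.002 ]))
[-0.60422418 -0.05142334  1.87452624  0.39207937  1.11868424  1.31942236]
```

Scaled: 0.03 m is 0.6, 0.02 m is 0.4.

Call:
shift_gripper --pt "0.022 -0.028 0.6 0 0 0" --pt "0 0 0.6 0 0 0" --pt "0 0 0.4 0 0 0" --pt "0 0 0.24 0 0 0" --pt "0 0 0.16 0 0 0" --pt "0 0 0 0 0 0" --pt "0 0 0 0 0 0"

```text
time_s: 3.25
ee_pos: [0.4827, -0.1419, 0.1763]
eef_rot: [-2.807, -0.258, -0.536]
force: [-0.3, 0.5, 1.0]
grip_width: 0.0943
grip_force: 0.0
```

Call:
shift_gripper --pt "0 0 0 0 0 0" --pt "0 0 0 0 0 0" --pt "0 0 0 0 0 0" --pt "0 0 0 0 0 0" --pt "0 0 0 0 0 0" --pt "0 0 0 0 0 0" --jaw 0.045 --clamp_n 30

```text
time_s: 3.85
ee_pos: [0.4828, -0.1413, 0.1758]
eef_rot: [-2.806, -0.257, -0.536]
force: [0.7, 2.7, 2.5]
grip_width: 0.0535
grip_force: 30.0
```

```bash
python3 - <<'E'
from h import *
p,r=sleeve(.449,.001);print(delta(p,r));print(ctrl.get_obs()["moment"])
E
```

```text
(array([-0.0003,  0.0002, -0.    ]), array([-0.0006, -0.0007,  0.0001]))
[ 0.51088263 -0.04328702  0.17268591]
```

Scaled: -0.003 m is -0.06.

Call:
shift_gripper --pt "0 0 -0.06 0 0 0" --pt "0 0 -0.06 0 0 0" --pt "0 0 -0.06 0 0 0" --pt "0 0 0 0 0 0" --pt "0 0 0 0 0 0"

```text
time_s: 4.35
ee_pos: [0.4794, -0.1426, 0.1836]
eef_rot: [-2.806, -0.257, -0.536]
force: [7.0, 4.6, -4.4]
grip_width: 0.0538
grip_force: 30.0
```

```bash
python3 - <<'E'
from h import *
p,r=sleeve(.449,.001);print(delta(p,r))
E
```

```text
(array([-0.0002,  0.0002,  0.0086]), array([-0.0005, -0.0005,  0.0001]))
```

Scaled: -0.1346 rad is -0.5384.

Call:
shift_gripper --pt "0 0 0 0 0 -0.5384" --pt "0 0 0 0 0 -0.5384" --pt "0 0 0 0 0 -0.5384" --pt "0 0 0 0 0 -0.5384" --pt "0 0 0 0 0 -0.5384" --pt "0 0 0 0 0 -0.5384" --pt "0 0 0 0 0 -0.5384" --pt "0 0 0 0 0 -0.5384" --pt "0 0 0 0 0 -0.5384" --pt "0 0 0 0 0 -0.5384"

```text
time_s: 5.35
ee_pos: [0.4793, -0.1416, 0.1834]
eef_rot: [2.95, -0.376, 0.896]
force: [7.8, 14.4, -2.1]
grip_width: 0.0536
grip_force: 30.0
```

Call:
shift_gripper --pt "0 0 0 0 0 0" --pt "0 0 0 0 0 0" --pt "0 0 0 0 0 0"

```text
time_s: 5.65
ee_pos: [0.4794, -0.1416, 0.1834]
eef_rot: [2.952, -0.377, 0.89]
force: [6.4, 12.8, -3.1]
grip_width: 0.0535
grip_force: 30.0
```

```bash
python3 - <<'E'
from h import *
p,r=sleeve(1.795,.001);print(delta(p,r));print(ctrl.get_obs()["moment"])
E
```

```text
(array([-0.0009,  0.0007,  0.0083]), array([-0.0017, -0.0018,  0.0001]))
[ 1.91837877 -1.0674798   0.63842657]
```

Call:
shift_gripper --pt "0 0 0.06 0 0 0" --pt "0 0 0.06 0 0 0" --pt "0 0 0.06 0 0 0" --pt "0 0 0 0 0 0" --pt "0 0 0 0 0 0"

```text
time_s: 6.15
ee_pos: [0.4825, -0.1402, 0.1757]
eef_rot: [2.952, -0.377, 0.891]
force: [-1.1, 12.5, 7.4]
grip_width: 0.0537
grip_force: 30.0
```

```bash
python3 - <<'E'
from h import *
p,r=sleeve(1.795,.001);print(delta(p,r));print(ctrl.get_obs()["moment"])
E
```

```text
(array([-0.0009,  0.0006, -0.0002]), array([-0.0017, -0.0017,  0.0004]))
[ 2.18855555 -0.14373524  0.88026502]
```

Call:
shift_gripper --pt "0 0 0 0 0 0" --pt "0 0 0 0 0 0" --pt "0 0 0 0 0 0" --pt "0 0 0 0 0 0" --pt "0 0 0 0 0 0" --jaw 0.094

```text
time_s: 6.65
ee_pos: [0.4825, -0.1418, 0.1754]
eef_rot: [2.95, -0.375, 0.89]
force: [0.5, -0.5, -0.0]
grip_width: 0.0903
grip_force: 0.0
```

```bash
cat >> h.py <<'E'
BY=-.05; BF=np.array([.6005,-.2722])
def bin_(x,y,z): C,S=np.cos(BY),np.sin(BY);return np.array([BF[0]+C*x-S*y,BF[1]+S*x+C*y,z])
RB=R.from_euler("xyz",[np.pi,0,np.pi/2+BY])
E
```

Call:
shift_gripper --pt "0 0 -0.3 0 0 0" --pt "0 0 -0.7 0 0 0" --pt "0 0 -0.7 0 0 0" --pt "0 0 -0.7 0 0 0" --pt "0 0 0 0 0 0" --pt "0 0 0 0 0 0" --jaw 0.094

```text
time_s: 7.25
ee_pos: [0.4376, -0.161, 0.2851]
eef_rot: [2.949, -0.375, 0.89]
force: [0.1, 0.6, -0.6]
grip_width: 0.0937
grip_force: 0.0
```

```bash
python3 - <<'E'
from h import *
import cv2
p0,r0=pose();print(delta(bin_(-.016,0,.25),RB,p0,r0))
s=ctrl.camera("scene");w=ctrl.camera("wrist")
f=lambda a,k:cv2.resize(a,None,fx=k,fy=k,interpolation=cv2.INTER_CUBIC)
E=w["extrinsics"];g,_=sleeve(1.795);u,v=proj(w,g).astype(int);t,q=proj(w,bin_(-.004,0,.15)).astype(int)
print(u,v,t,q)
cv2.imwrite("pics/w2.png",np.hstack([f(w["pixels"][v-45:v+45,u-35:u+40],5),f(w["pixels"][max(q-45,0):max(q-45,0)+90,t-40:t+40],5)]))
E
```

```text
(array([-0.0066,  0.1735,  0.0696]), array([ 0.3023, -0.3018, -0.6578]))
318 200 454 220
```

View pics/w2.png

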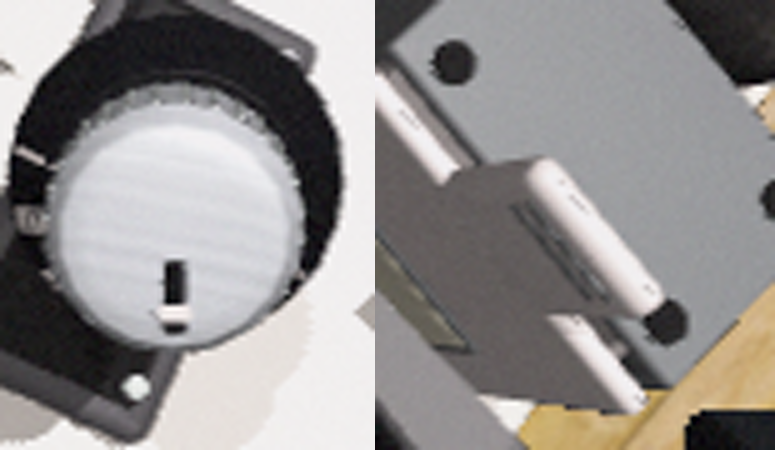

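Left: the bar points straight along tool −x, i.e. at the 5. Right: tab top edge centre ≈(600,230) in the crop → wrist pixel (459,221).

```bash
python3 - <<'E'
from h import *
w=ctrl.camera("wrist")
for u,v in((540,160),(655,300)): 
    q=at(w,454-40+(u-375)/5,220-45+v/5,.165);d=q[:2]-BF;print(q,"bin frame",d[0]*np.cos(BY)+d[1]*np.sin(BY),-d[0]*np.sin(BY)+d[1]*np.cos(BY))
E
```

```text
[ 0.59204751 -0.24743412  0.165     ] bin frame -0.009679705778732136 0.02431247746468743
[ 0.59004198 -0.28945836  0.165     ] bin frame -0.00958239440531622 -0.017759478734720342
```

Scaled: -0.1316 rad is -0.5264.

Call:
shift_gripper --pt "0 0 0 0.24 -0.24 -0.5264" --pt "0 0 0 0.24 -0.24 -0.5264" --pt "0 0 0 0.24 -0.24 -0.5264" --pt "0 0 0 0.24 -0.24 -0.5264" --pt "0 0 0 0.24 -0.24 -0.5264" --pt "0 0 0 0 0 0" --pt "0 0 0 0 0 0" --jaw 0.05

```text
time_s: 8.1
ee_pos: [0.4378, -0.1603, 0.2841]
eef_rot: [3.127, -0.017, 1.491]
force: [-1.4, -0.2, -0.6]
grip_width: 0.0502
grip_force: 0.0
```

```bash
python3 - <<'E'
from h import *
print(delta(bin_(-.016,0,.25),RB))
E
```

```text
(array([-0.0997,  0.1545,  0.0347]), array([ 0.0146, -0.0163, -0.0294]))
```

Scaled: 0.031 m is 0.62, 0.03 m is 0.6, -0.016 rad is -0.064.

Call:
shift_gripper --pt "-0.4 0.62 0 0 0 0" --pt "-0.4 0.62 0 0 0 0" --pt "-0.4 0.62 0 0 0 0" --pt "-0.4 0.62 0 0 0 0" --pt "-0.4 0.62 0.6 0 0 0" --pt "0 0 0 0.06 -0.064 -0.116" --pt "0 0 0 0 0 0" --pt "0 0 0 0 0 0" --jaw 0.05

```text
time_s: 8.9
ee_pos: [0.5846, -0.2719, 0.2572]
eef_rot: [3.14, 0.002, 1.521]
force: [-0.2, 0.1, -0.3]
grip_width: 0.0501
grip_force: 0.0
```

```bash
python3 - <<'E'
from h import *
import cv2
print(delta(bin_(-.016,0.003,.157),RB))
w=ctrl.camera("wrist");cv2.imwrite("pics/w3.png",w["pixels"])
for x in(-.041,.009): print(proj(w,bin_(x,.003,.135)))
E
```

```text
(array([ 0.0036, -0.0003,  0.1002]), array([0.0019, 0.0018, 0.0002]))
[293.12929902 197.16470427]
[341.46060717 197.1527441 ]
```

View pics/w3.png

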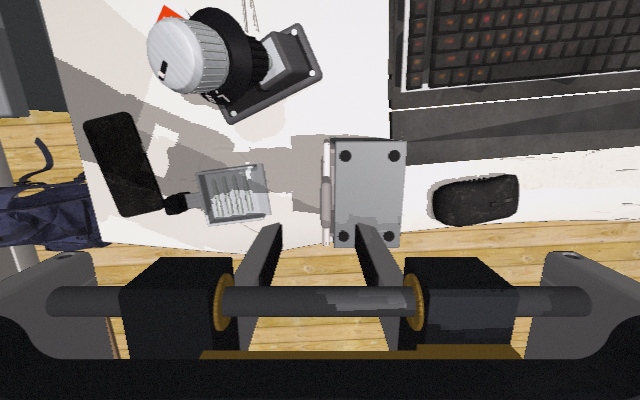

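The tab (325,197) sits between the predicted finger faces (293 and 341), so I'll go down and pull.

Scaled: 0.035 m is 0.7, 0.03 m is 0.6.

Call:
shift_gripper --pt "0.072 0 0.7 0 0 0" --pt "0 0 0.6 0 0 0" --pt "0 0 0.4 0 0 0" --pt "0 0 0.2 0 0 0" --pt "0 0 0.1 0 0 0" --pt "0 0 0 0 0 0" --pt "0 0 0 0 0 0"

```text
time_s: 9.65
ee_pos: [0.5854, -0.2688, 0.1573]
eef_rot: [3.14, 0.003, 1.523]
force: [-0.1, 0.6, 0.7]
grip_width: 0.0504
grip_force: 0.0
```

Call:
shift_gripper --pt "0 -0.2 0 0 0 0" --pt "0 -0.2 0 0 0 0" --pt "0 -0.2 0 0 0 0" --pt "0 -0.2 0.02 0 0 0" --pt "0 -0.2 0.04 0 0 0" --pt "0 -0.2 0.04 0 0 0" --pt "0 0 0 0 0 0"

```text
time_s: 10.35
ee_pos: [0.5248, -0.266, 0.1519]
eef_rot: [3.141, 0.002, 1.522]
force: [0.4, -0.1, -0.1]
grip_width: 0.0497
grip_force: 0.0
```

```bash
python3 - <<'E'
from h import *
p,r=pose();print(delta(bin_(-.016,.003,.157),RB),bin_(-.09,.003,.152)-p)
E
```

```text
(array([ 0.0004,  0.0599, -0.0051]), array([0.0006, 0.0025, 0.0015])) [-0.01402721  0.00124894  0.00013557]
```

Scaled: -0.004 m is -0.08, -0.003 m is -0.06.

Call:
shift_gripper --pt "0 -0.08 0 0 0 0" --pt "0 -0.08 0 0 0 0" --pt "0 -0.06 0 0 0 0" --pt "0 0 0 0 0 0"

```text
time_s: 10.75
ee_pos: [0.5141, -0.2652, 0.1511]
eef_rot: [-3.142, 0.002, 1.523]
force: [0.2, 0.7, -0.1]
grip_width: 0.0499
grip_force: 0.3
```

Call:
shift_gripper --pt "0 -0.04 0 0 0 0" --pt "0 -0.04 0 0 0 0" --pt "0 0 0 0 0 0"

```text
time_s: 11.05
ee_pos: [0.5124, -0.2654, 0.1522]
eef_rot: [3.135, 0.004, 1.523]
force: [14.7, -1.0, 2.4]
grip_width: 0.0501
grip_force: 6.9
```

Call:
shift_gripper --pt "0 -0.04 0 0 0 0" --pt "0 -0.04 0 0 0 0" --pt "0 0 0 0 0 0"

```text
time_s: 11.35
ee_pos: [0.5108, -0.2655, 0.1536]
eef_rot: [3.128, 0.006, 1.523]
force: [30.5, -2.2, 2.4]
grip_width: 0.0503
grip_force: 13.9
```

Call:
shift_gripper --pt "0 -0.04 0 0 0 0" --pt "0 -0.04 0 0 0 0" --pt "0 0 0 0 0 0"

```text
time_s: 11.65
ee_pos: [0.5093, -0.2657, 0.1549]
eef_rot: [3.121, 0.008, 1.523]
force: [46.6, -2.3, 2.7]
grip_width: 0.0505
grip_force: 21.1
```

Bin is at its stop (force climbing, no more motion). I'll back off, rise, and measure the scoop grip from w3 too (grip ≈(176,203)).

Scaled: 0.006 m is 0.12, -0.03 m is -0.6.

Call:
shift_gripper --pt "0 0.12 0 0 0 0" --pt "0 0.14 -0.1 0 0 0" --pt "0 0.08 -0.24 0 0 0" --pt "0 0 -0.6 0 0 0" --pt "0 0 -0.6 0 0 0" --pt "-0.2 0 -0.6 0 0 0" --pt "0 0 0 0 0 0" --pt "0 0 0 0 0 0"

```text
time_s: 12.45
ee_pos: [0.5185, -0.2754, 0.2581]
eef_rot: [-3.141, 0.002, 1.522]
force: [0.4, -0.0, -0.1]
grip_width: 0.0501
grip_force: 0.0
```

```bash
python3 - <<'E'
from h import *
import cv2
w=ctrl.camera("wrist");t=ctrl.camera("top");p,r=pose();print(p)
f=lambda a,k:cv2.resize(a,None,fx=k,fy=k,interpolation=cv2.INTER_CUBIC)
u,v=proj(w,[.43,-.29,.03]).astype(int);a,b=proj(t,bin_(-.03,0,.12)).astype(int)
print(u,v,a,b)
cv2.imwrite("pics/w4.png",np.hstack([f(w["pixels"][v-45:v+45,u-50:u+50],5),f(t["pixels"][b-45:b+45,a-30:a+30],5)]))
np.savez("w4.npz",E=w["extrinsics"],k=[w["fx"],w["fy"],w["cx"],w["cy"]],o=[u-50,v-45])
E
```

```text
[ 0.51828685 -0.27495894  0.25679144]
256 194 386 154
```

View pics/w4.png

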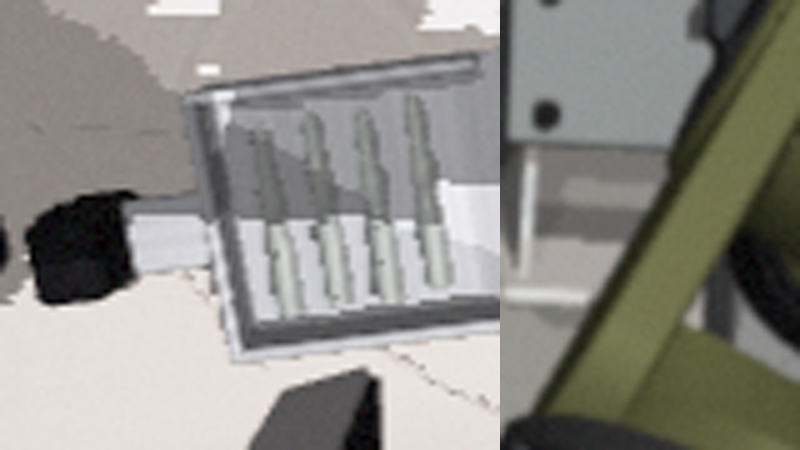

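Left: scoop rear rim corners (185,97) and (235,360), left wall's front end (480,60); black grip spans (30–135, 190–305). Right: the bin's white bucket is tilted out.

```bash
cat >> h.py <<'E'
def sc(o,yaw,x,y,z): C,S=np.cos(yaw),np.sin(yaw);return np.array([o[0]+C*x-S*y,o[1]+S*x+C*y,z])
E
python3 - <<'E'
from h import *
d=np.load("w4.npz");c=dict(zip(["fx","fy","cx","cy"],d["k"]));c["extrinsics"]=d["E"];o=d["o"]
g=lambda u,v,z:at(c,o[0]+u/5,o[1]+v/5,z)
A,B,F=g(185,97,.024),g(235,360,.024),g(480,60,.024);print(A,B,F,np.linalg.norm(A-B),np.linalg.norm(A-F))
v=A-B;print("yaw rear",np.arctan2(-v[0],v[1]),"side",np.arctan2(*(F-A)[1::-1]))
for yaw in(.04,.06,.08):
    m=(A+B)/2;O=m[:2]+.042*np.array([np.cos(yaw),np.sin(yaw)])
    print(yaw,"origin",O,"grip",sc(O,yaw,-.077,0,.046))
    for z in(.046,0.002): print([((proj(c,sc(O,yaw,-.077+i*.011,j*.012,z))-o)*5).round().tolist() for i in(-1,1) for j in(-1,1)])
print("cam",c["extrinsics"][:3,3])
E
```

```text
[ 0.41349973 -0.2522855   0.024     ] [ 0.41929926 -0.33096141  0.024     ] [ 0.497532   -0.24591845  0.024     ] 0.07888937343797453 0.0842731407061213
yaw rear 0.07358118635082413 side 0.07562469201360442
0.04 origin [ 0.4583659  -0.28994391] grip [ 0.38142749 -0.29302309  0.046     ]
[[33.0, 306.0], [17.0, 222.0], [112.0, 299.0], [97.0, 215.0]]
[[86.0, 266.0], [73.0, 190.0], [157.0, 260.0], [144.0, 183.0]]
0.06 origin [ 0.45832392 -0.28910497] grip [ 0.38146248 -0.2937222   0.046     ]
[[35.0, 309.0], [17.0, 225.0], [113.0, 301.0], [96.0, 217.0]]
[[88.0, 269.0], [72.0, 193.0], [158.0, 261.0], [144.0, 185.0]]
0.08 origin [ 0.45826517 -0.28826704] grip [ 0.38151143 -0.29442047  0.046     ]
[[36.0, 312.0], [17.0, 229.0], [114.0, 303.0], [96.0, 219.0]]
[[89.0, 271.0], [72.0, 196.0], [159.0, 262.0], [143.0, 187.0]]
cam [ 0.52277117 -0.20426219  0.41357116]
```

Units first: shifts go in shares of 50 mm and turns go in units of 0.25 rad. So 0.1454 rad is 0.5816.

Call:
shift_gripper --pt "0 0 0 0 0 0.5816" --pt "0 0 0 0 0 0.5816" --pt "0 0 0 0 0 0.5816" --pt "0 0 0 0 0 0.5816" --pt "0 0 0 0 0 0.5816" --pt "0 0 0 0 0 0.5816" --pt "0 0 0 0 0 0.5816" --pt "0 0 0 0 0 0.5816" --pt "0 0 0 0 0 0.5816" --pt "0 0 0 0 0 0.5816" --jaw 0.06

```text
time_s: 13.55
ee_pos: [0.5184, -0.2749, 0.2566]
eef_rot: [3.141, 0.003, 0.063]
force: [-0.6, 0.6, -1.4]
grip_width: 0.0599
grip_force: 0.0
```

Call:
shift_gripper --pt "-0.68 0 0 0 0 0" --pt "-0.68 0 0 0 0 0" --pt "-0.68 0 0.6 0 0 0" --pt "-0.68 0 0.6 0 0 0" --pt "0 0 0.6 0 0 0" --pt "0 0 0.6 0 0 0" --pt "0 0 0 0 0 0" --pt "0 0 0 0 0 0"

```text
time_s: 14.35
ee_pos: [0.3829, -0.2847, 0.1382]
eef_rot: [3.141, 0.002, 0.069]
force: [0.1, -0.4, 0.6]
grip_width: 0.06
grip_force: 0.0
```

```bash
python3 - <<'E'
from h import *
print(delta([.383,-.294,.028],R.from_euler("xyz",[np.pi,0,.068])),ctrl.get_obs()["qpos"])
E
```

```text
(array([-0.0004,  0.0092,  0.1102]), array([0.0009, 0.0017, 0.001 ])) [-0.71503276  0.23859175  1.82189016 -0.0020964   1.08166859  0.78774355]
```

Scaled: 0.035 m is 0.7, 0.03 m is 0.6.

Call:
shift_gripper --pt "0 0.184 0.6 0 0 0" --pt "0 0 0.7 0 0 0" --pt "0 0 0.5 0 0 0" --pt "0 0 0.24 0 0 0" --pt "0 0 0.16 0 0 0" --pt "0 0 0 0 0 0" --pt "0 0 0 0 0 0"

```text
time_s: 15.05
ee_pos: [0.3841, -0.2947, 0.0292]
eef_rot: [3.139, -0.0, 0.069]
force: [1.1, -0.8, -0.3]
grip_width: 0.0601
grip_force: 0.0
```

Call:
shift_gripper --pt "0 0 0 0 0 0" --pt "0 0 0 0 0 0" --pt "0 0 0 0 0 0" --pt "0 0 0 0 0 0" --pt "0 0 0 0 0 0" --pt "0 0 0 0 0 0" --jaw 0.015 --clamp_n 50

```text
time_s: 15.65
ee_pos: [0.3835, -0.2942, 0.0281]
eef_rot: [3.14, 0.001, 0.069]
force: [-0.2, 0.1, 1.8]
grip_width: 0.0238
grip_force: 50.0
```

Call:
shift_gripper --pt "0 0 -0.2 0 0 0" --pt "0 0 -0.4 0 0 0" --pt "0 0 -0.5 0 0 0" --pt "0 0 -0.6 0 0 0" --pt "0 0 -0.6 0 0 0" --pt "0 0 -0.5 0 0 0" --pt "0 0 -0.3 0 0 0.236" --pt "0 0 -0.1 0 0 0.236" --pt "0 0 0 0 0 0" --pt "0 0 0 0 0 0"

```text
time_s: 16.65
ee_pos: [0.3834, -0.2937, 0.1879]
eef_rot: [3.14, 0.001, -0.047]
force: [-0.1, 0.4, -1.7]
grip_width: 0.0239
grip_force: 50.0
```

```bash
python3 - <<'E'
from h import *
print(delta(bin_(-.159,.001,.183),R.from_euler("xyz",[np.pi,0,BY])))
L=np.array([.127,0,.023])
for d in(-.05,-.04):print(d,L-R.from_rotvec([0,d,0]).apply(L))
print(ctrl.get_obs()["moment"])
E
```

```text
(array([ 0.0568, -0.0332,  0.0048]), array([0.0017, 0.0009, 0.0025]))
-0.05 [ 0.00130824  0.         -0.00631861]
-0.04 [ 0.00102134  0.         -0.00506025]
[ 0.0482148   0.13590363 -0.07782667]
```

Scaled: 0.015 m is 0.3, 0.012 m is 0.24.

Call:
shift_gripper --pt "0.2 -0.12 0 0 0 0" --pt "0.3 -0.18 0 0 0 0" --pt "0.3 -0.18 0 0 0 0" --pt "0.24 -0.12 0.04 0 0 0" --pt "0.1 -0.06 0.06 0 0 0" --pt "0 0 0 0 0 0" --pt "0 0 0 0 0 0"

```text
time_s: 17.35
ee_pos: [0.4419, -0.2638, 0.1826]
eef_rot: [3.14, 0.001, -0.049]
force: [0.4, 0.1, -2.0]
grip_width: 0.0237
grip_force: 50.0
```

```bash
python3 - <<'E'
from h import *
import cv2
print(delta(bin_(-.159,.001,.183),R.from_euler("xyz",[np.pi,0,BY])))
w=ctrl.camera("scene");cv2.imwrite("pics/s5.png",cv2.resize(w["pixels"][190:350,220:400],None,fx=3.7,fy=3.7,interpolation=cv2.INTER_CUBIC))
for q in((-.032,.001,.16),(-.032,.041,.16),(-.032,-.039,.16)):print(((proj(w,bin_(*q))-[220,190])*3.7).round())
E
```

```text
(array([-0.0002, -0.0006, -0.0004]), array([0.0016, 0.0012, 0.001 ]))
[377. 310.]
[425. 255.]
[327. 367.]
```

View pics/s5.png

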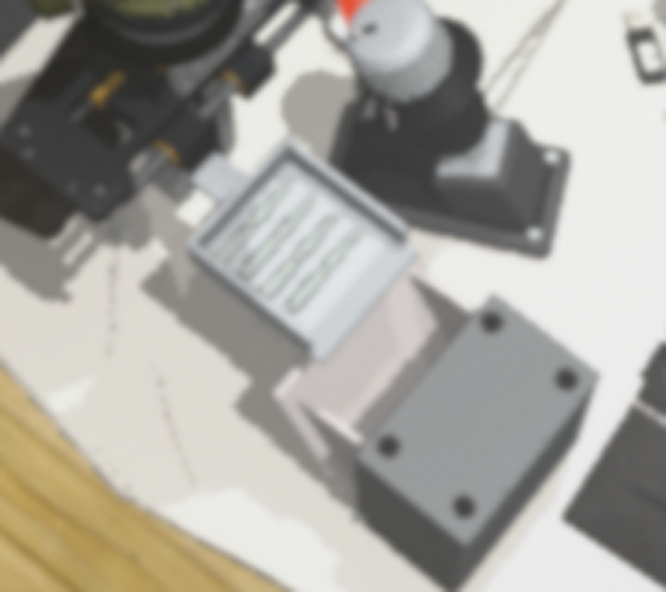

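Lip mid is seen at (368,309) versus (377,310) predicted, so it is about 4 mm short. Bits are still in the pan. I'll correct this and begin tipping about the lip.

Scaled: -0.0038 m is -0.076, 0.0026 m is 0.052, -0.05 rad is -0.2.

Call:
shift_gripper --pt "0.086 -0.03 -0.076 0 -0.2 0" --pt "0.026 0 -0.076 0 -0.2 0" --pt "0.026 0 -0.076 0 -0.2 0" --pt "0.026 0 -0.076 0 -0.2 0" --pt "0 0 0 0 0 0" --pt "0.044 0 -0.048 0 -0.2 0" --pt "0.044 0 -0.048 0 -0.2 0" --pt "0 0 0 0 0 0" --pt "0.052 0 -0.05 0 -0.2 0" --pt "0.052 0 -0.05 0 -0.2 0"

```text
time_s: 18.4
ee_pos: [0.4631, -0.2636, 0.2048]
eef_rot: [3.139, 0.399, -0.051]
force: [0.1, -0.1, 5.5]
grip_width: 0.0235
grip_force: 50.0
```

```bash
python3 - <<'E'
from h import *
import cv2
p,r=pose();l=p+r.apply([.123,0,.023]);d=l[:2]-BF;print("lip",d,l[2],ctrl.get_obs()["qpos"])
E
```

```text
lip [-0.03312234  0.00328503] 0.1358422304778415 [-0.50554236  0.49087042  1.35613366 -0.17420505  1.65438456  1.13239496]
```

Call:
shift_gripper --pt "0 0 0 0 0 0" --pt "0 0 0 0 0 0"

```text
time_s: 18.6
ee_pos: [0.4635, -0.2635, 0.2045]
eef_rot: [3.139, 0.397, -0.05]
force: [3.8, -0.1, 1.1]
grip_width: 0.0234
grip_force: 50.0
```

```bash
python3 - <<'E'
from h import *
import cv2
w=ctrl.camera("scene");print(ctrl.get_obs()["moment"]);cv2.imwrite("pics/s6.png",cv2.resize(w["pixels"][210:350,250:400],None,fx=4,fy=4,interpolation=cv2.INTER_CUBIC))
E
```

```text
[-0.02748506 -0.70789255 -0.03229073]
```

View pics/s6.png

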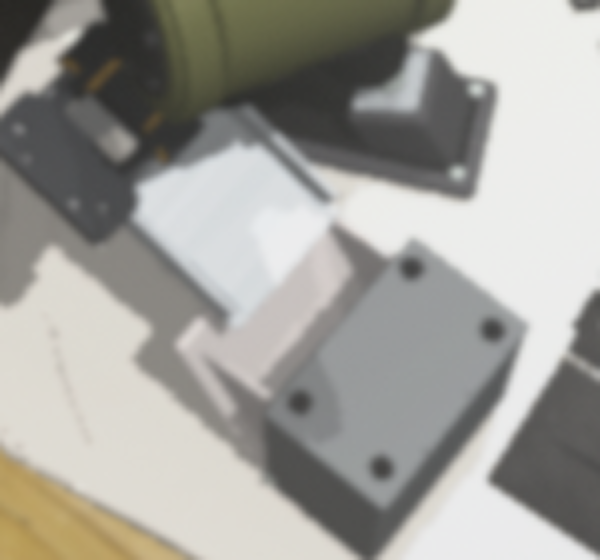

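The pan looks empty: the bits have rolled out with only a light touch on the tab. I'll lift slightly, tip a bit more to be sure, then level and go back.

Call:
shift_gripper --pt "-0.032 0 -0.074 0 0 0" --pt "0.026 0 -0.126 0 -0.2 0" --pt "0.026 0 -0.126 0 -0.2 0" --pt "0.026 0 -0.126 0 -0.2 0" --pt "0 0 0 0 0 0" --pt "0 0 0 0 0 0" --pt "0 0 0 0 0 0"

```text
time_s: 19.35
ee_pos: [0.4747, -0.2639, 0.2237]
eef_rot: [3.139, 0.549, -0.051]
force: [-0.4, -0.7, -1.8]
grip_width: 0.0236
grip_force: 50.0
```

```bash
python3 - <<'E'
from h import *
import cv2
f=lambda a,k:cv2.resize(a,None,fx=k,fy=k,interpolation=cv2.INTER_CUBIC)
w=ctrl.camera("scene");t=ctrl.camera("top");a,b=proj(t,bin_(-.03,0,.12)).astype(int)
cv2.imwrite("pics/s7.png",np.hstack([f(w["pixels"][220:330,260:350],4.4),f(t["pixels"][b-55:b+55,a-40:a+40],4.4)]))
E
```

```text
(no output)
```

View pics/s7.png

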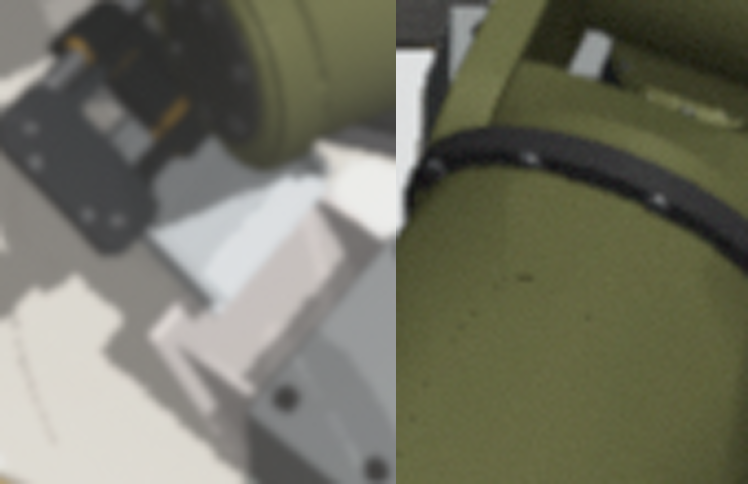

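The pan is empty. I'll withdraw up along the pan direction, level out, and return to the pick-up spot.

Scaled: -0.03 m is -0.6, -0.022 m is -0.44, 0.1375 rad is 0.55.

Call:
shift_gripper --pt "-0.44 0 -0.12 0 0 0" --pt "-0.6 0 -0.08 0 0 0" --pt "-0.6 0 0 0 0 0" --pt "0 0 0 0 0.55 0" --pt "0 0 0 0 0.55 0" --pt "0 0 0 0 0.55 0" --pt "0 0 0 0 0.55 0" --pt "0 0 0 0 0 -0.48" --pt "0 0 0 0 0 0" --pt "0 0 0 0 0 0"

```text
time_s: 20.45
ee_pos: [0.4105, -0.2605, 0.2753]
eef_rot: [3.14, 0.001, 0.068]
force: [-0.5, 0.1, -1.2]
grip_width: 0.0243
grip_force: 50.0
```

```bash
python3 - <<'E'
from h import *
p,r=pose();print(delta([.3835,-.2942,.0281],R.from_euler("xyz",[3.14,0.001,.069])))
E
```

```text
(array([-0.029 ,  0.0313,  0.2473]), array([ 0.0004, -0.0001, -0.0013]))
```

Call:
shift_gripper --pt "-0.29 0.314 0.4 0 0 0" --pt "-0.29 0.312 0.6 0 0 0" --pt "0 0 0.8 0 0 0" --pt "0 0 0.8 0 0 0" --pt "0 0 0.8 0 0 0" --pt "0 0 0.6 0 0 0" --pt "0 0 0.4 0 0 0" --pt "0 0 0 0 0 0" --pt "0 0 0 0 0 0"

```text
time_s: 21.35
ee_pos: [0.384, -0.2943, 0.0556]
eef_rot: [3.14, 0.001, 0.07]
force: [0.3, -0.7, -0.8]
grip_width: 0.0236
grip_force: 50.0
```

Call:
shift_gripper --pt "0 0 0.2 0 0 0" --pt "0 0 0.16 0 0 0" --pt "0 0 0.08 0 0 0" --pt "0 0 0 0 0 0" --pt "0 0 0 0 0 0"

```text
time_s: 21.85
ee_pos: [0.3838, -0.2943, 0.0334]
eef_rot: [3.14, 0.001, 0.071]
force: [0.0, 0.3, -1.3]
grip_width: 0.0241
grip_force: 50.0
```

Call:
shift_gripper --pt "0 0 0.04 0 0 0" --pt "0 0 0.04 0 0 0" --pt "0 0 0 0 0 0" --pt "0 0 0 0 0 0"

```text
time_s: 22.25
ee_pos: [0.3837, -0.2943, 0.0293]
eef_rot: [3.14, 0.001, 0.071]
force: [0.0, -0.1, -1.4]
grip_width: 0.0237
grip_force: 50.0
```

Call:
shift_gripper --pt "0 0 0.02 0 0 0" --pt "0 0 0 0 0 0" --pt "0 0 0 0 0 0"

```text
time_s: 22.55
ee_pos: [0.3837, -0.2943, 0.0282]
eef_rot: [3.14, 0.001, 0.071]
force: [0.4, 0.2, -2.0]
grip_width: 0.0235
grip_force: 50.0
```

Call:
shift_gripper --pt "0 0 0.014 0 0 0" --pt "0 0 0 0 0 0" --pt "0 0 0 0 0 0"

```text
time_s: 22.85
ee_pos: [0.3838, -0.2943, 0.0281]
eef_rot: [3.14, 0.001, 0.071]
force: [-3.7, 2.0, 8.3]
grip_width: 0.0236
grip_force: 50.0
```

Call:
shift_gripper --pt "0 0 0.014 0 0 0" --pt "0 0 0 0 0 0" --pt "0 0 0 0 0 0"

```text
time_s: 23.15
ee_pos: [0.3838, -0.2943, 0.028]
eef_rot: [3.14, 0.001, 0.071]
force: [-5.9, 3.9, 20.4]
grip_width: 0.0241
grip_force: 50.0
```

Contact with the desk. I'll back off the load slightly, release, rise and stay clear.

Scaled: -0.001 m is -0.02.

Call:
shift_gripper --pt "0 0 -0.02 0 0 0" --pt "0 0 0 0 0 0"

```text
time_s: 23.35
ee_pos: [0.3838, -0.2944, 0.0281]
eef_rot: [3.139, 0.0, 0.071]
force: [-2.0, 0.0, 7.5]
grip_width: 0.0237
grip_force: 50.0
```

Call:
shift_gripper --pt "0 0 0 0 0 0" --pt "0 0 0 0 0 0" --pt "0 0 0 0 0 0" --pt "0 0 0 0 0 0" --jaw 0.06

```text
time_s: 23.75
ee_pos: [0.3837, -0.2943, 0.0278]
eef_rot: [3.14, 0.001, 0.071]
force: [-0.1, 0.7, -0.3]
grip_width: 0.0525
grip_force: 0.0
```

Call:
shift_gripper --pt "0 0 -0.4 0 0 0" --pt "0 0 -0.8 0 0 0" --pt "0 0 -0.8 0 0 0" --pt "0 0 -0.8 0 0 0" --pt "-0.4 0.6 -0.8 0 0 0" --pt "-0.4 0.8 -0.4 0 0 0" --pt "-0.4 0.8 0 0 0 0" --pt "-0.4 0.8 0 0 0 0" --pt "0 0 0 0 0 0" --pt "0 0 0 0 0 0"

```text
time_s: 24.75
ee_pos: [0.3154, -0.4472, 0.2248]
eef_rot: [3.141, 0.001, 0.069]
force: [-0.1, -0.2, -0.0]
grip_width: 0.0599
grip_force: 0.0
```

```bash
python3 - <<'E'
from h import *
import cv2
t0=cv2.imread("pics/top0.png");s0=cv2.imread("pics/scene0.png")
t=ctrl.camera("top");s=ctrl.camera("scene");cv2.imwrite("pics/topE.png",t["pixels"]);cv2.imwrite("pics/sceneE.png",s["pixels"])
# compare with start: changed pixels on the desk, as components
for n,a,b in(("top",t0,t["pixels"]),("scene",s0,s["pixels"])):
    d=(cv2.absdiff(cv2.GaussianBlur(a,(5,5),0),cv2.GaussianBlur(b,(5,5),0)).max(2)>35).astype(np.uint8)
    k,_,st,ce=cv2.connectedComponentsWithStats(d)
    print(n,[(*st[i].tolist(),) for i in range(1,k) if st[i,4]>6])
c=t["pixels"][:,:,:]
# grip blob of scoop in both views
for n,a,cc in(("t0",t0,t),("tE",t["pixels"],t)):
    g=cv2.cvtColor(a,cv2.COLOR_BGR2GRAY)[238:262,378:402];y,x=np.where(g<60);print(n,len(x),x.mean()+378,y.mean()+238)
E
```

```text
top [(379, 137, 34, 9, 139), (358, 140, 4, 4, 12), (363, 140, 12, 4, 32), (368, 143, 32, 9, 150), (360, 144, 5, 11, 43), (408, 146, 7, 5, 24), (402, 152, 9, 16, 93), (357, 165, 16, 4, 46), (397, 168, 4, 3, 10), (377, 173, 21, 4, 69), (349, 175, 54, 33, 1013), (324, 201, 4, 4, 11), (318, 202, 4, 5, 17), (385, 205, 14, 5, 47), (374, 212, 27, 6, 101), (374, 219, 28, 6, 88), (376, 226, 26, 5, 84), (386, 259, 254, 141, 21293), (207, 340, 26, 16, 225), (221, 346, 107, 54, 2883), (181, 351, 6, 4, 9), (130, 361, 46, 39, 1085), (578, 384, 62, 16, 601)]
scene [(0, 0, 5, 22, 83), (0, 0, 123, 264, 10159), (75, 0, 3, 9, 11), (139, 0, 25, 51, 602), (207, 0, 5, 3, 14), (278, 0, 18, 48, 389), (163, 21, 3, 3, 7), (0, 23, 5, 14, 40), (60, 51, 127, 201, 13072), (249, 76, 40, 27, 766), (0, 114, 3, 5, 13), (234, 115, 35, 21, 337), (230, 116, 8, 6, 28), (209, 122, 16, 11, 94), (62, 174, 4, 3, 9), (68, 177, 10, 13, 75), (111, 184, 5, 10, 20), (61, 186, 7, 10, 49), (60, 199, 15, 21, 179), (31, 205, 3, 4, 8), (42, 206, 4, 4, 9), (83, 207, 4, 4, 11), (112, 230, 61, 56, 705), (330, 265, 15, 16, 134), (284, 269, 26, 51, 561), (307, 284, 19, 22, 202), (316, 298, 9, 9, 39), (307, 306, 8, 10, 31)]
t0 123 391.0813008130081 251.6910569105691
tE 120 391.23333333333335 251.71666666666667
```

Only the bin, its shadow, the pointer bar and the scoop's contents changed. I'll check the bits in the bucket numerically, with no more pictures viewed.

```bash
python3 - <<'E'
import cv2,numpy as np
g=cv2.cvtColor(cv2.imread("pics/topE.png"),cv2.COLOR_BGR2GRAY)[134:172,352:418]
for r in g: print("".join("0123456789ABCDEF"[v//16] for v in r))
g=cv2.cvtColor(cv2.imread("pics/topE.png"),cv2.COLOR_BGR2GRAY)[192:240,364:408:1]
print("pan std",g[10:38,8:36].std(), "start",cv2.cvtColor(cv2.imread("pics/top0.png"),cv2.COLOR_BGR2GRAY)[202:230,372:400].std())
E
```

```text
322224788864334678888888888888888888888888888877878888752111267888
322225788887667788888888888888888888888888888888887888764222367888
322224677777777777777878888888888888887888887888888887876434577788
322223445555556666666667777777777777777777777778887788877766778778
322222334566555555555555555555555555556666666667777777777777777778
322222334777666666666666666655555555555545555555554455555555556679
22222234578766666666666666666666666666666666666665433333345533357A
2222233458976666666666666666666666666666666666666543333345763247AB
222223446AA8666666666666666666666666666666666666654333344676347ABB
222234446AA866666666666666666666666666666666666664433444479758ABBB
222333447AA86666667776766666666666666666666666665443444448A99ABBBB
322334447AA86666677777777777777677776666666666665444444448BBBBBBBB
323344447AA76666677777767777777777777776677777775444444458BBBBBBBB
323444447AA76555667766666677666677777777777777776444444459BBBBBBBB
334444448AA7555566666666556656666555565567777777644444445ABBBBBBBB
544444448B96544566666556665555555555555556777777544444445ABBBBBBBB
655544458B964445666655566555
[... 796 characters left out ...]
9999999999999999999999999999999986459BBBBBCCCC
88778999AA99999999999999999999999999999999999999999997569AAABBCCCC
87778999AA9999999999999999999999999999999999999999999977AA9ABCCCCC
88778999999999999999999999999999999999999999999999999988AA99ABCCCC
88878AAAAAAAAAAAAA999999999999999999999999999999999999999A999BCCCC
88879BBBBBBBBBBBBBBAAA999999999999999999999999999999999999999ABCCC
88878AABBBBBBBBBBBBBBA88999999999999999889989AAAAAAAAAAAAAAAAABCCC
88877889999999999AAAA878999999999999999999999BBBBBBBCCBBCCBCBBBCCC
8888777777776677777776688999999999999999999999AAAABBBBBBBBBBBBBCCC
88888888887766666666666789999999999999999999987888899999999AAABCCC
pan std 21.266423541629617 start 20.27276577771808
```

```bash
python3 - <<'E'
import cv2
for n in("topE","sceneE"):
    g=cv2.cvtColor(cv2.imread(f"pics/{n}.png"),cv2.COLOR_BGR2GRAY)
    g=g[190:260,362:412] if n=="topE" else g[250:302,246:306]
    for r in g[::2 if n=="topE" else 1]: print("".join("0123456789ABCDEF"[v//16] for v in r))
    print()
E
```

```text
888888888888888888888888888888888888888ABCCCCCCCCC
8888888888888888778877777777777777777778ABCCCCCCCC
8888777666677666667777788888887777777779ABBCCCCCCC
BB9877777777777777777779AABAAAAAAAAAAAA976AABCCCCC
CB9876666777777777777779AAAAABAAAAAAAAA9659ABCCCCC
CA8875666777777777777779BBBBBBBBBBBBBBB9549ABCCCCC
CA887567677777777777778ACCCCCCCCCCCCCCB9648ABCCCCC
C987756877777777777778ABCCCCCCCCCCCCCCC9657ABBCCCC
B988866987777777777778ACCCCCCCCCCCCCCCCA756AABCCCC
CAA9866A97999999998889BCCCCCCCCCCCCCCCCB955AABCCCC
CCCC9659AABCCCCCCCCCCCCCCCCCCCCCCCCCCCCB9559ABCCBB
CCCBA759AABCCCCCCCCCCCCCCCCCCCCCCCCCCCCB9548ABCBBB
CCCCC968ABBCCCCCCCCCCCCCCCCCCCCCCCCCCCCB9648ABBBBC
CCCCB968AABCCCCCCCCCCCCCCCCCCCCCCCCCCCCB9647AABCCC
CCCCC966AABCCCCCCCCCCCCCCCCCCCCCCCCCCCCCA745AABCCC
CCCCC965AABCCCCCCCCCCCCCCCCCCCCCCCCCCCCCC9559ABCCC
CCCCC9759ABBCCCCCCCCCCCCCCCCCCCCCCCCCCCCC9659ABCCC
CCCCCA859AABCCCCCCCCCCCCCCCCCCCCCCCCCCCCC9648ABCCC
CCCCCC968AABCCCCCCCCCCCCCCCCCCCCCCCCCCCCB9657AABCC
CCCCCB967AABCCCCCCCCCCCCCCCCCCCCCCCCCCCCB9646AABCC
CCCCCC966AABBCCCCCCCCCCCCCCCCCCCCCCCCCCCCA7559ABBC
CCCCCC9659ABCCCCCCCCCCCCCCCCC
[... 3157 characters left out ...]
EEEEEEEDDDDDDCB9999ABCDEDDDDD
EEEEEEEEEEEEEEEDDCBA999ABCDDDEEEEEEEEDDDDDCCBA999ABCDEEDDDDD
EEEEEEEEEEEEEEEEDCCCBA999BCDDDEEEEEEEDDDCCBBA999ABCDEEDDDDDD
EEEEEEEEEEEEEEEEDDDDCBA999ABCDDDEEEEDDDDCBA9999ABCDEEDDDDDDD
EEEEEEEEEEEEEEEEEDDDDDCBA999ACDDDEEDDDDCBA9999AACDEEDDDDDDDD
EEEEEEEEEEEEEEEEEEEEEDDDCBA99ABCDDDDDDCBA99999ABCDEDDDDDDDDD
EEEEEEEEEEEEEEEEEEEEEEDDDCBA989ABCDDDCCBA9899AABCDDDDDDDDDDD
EEEEEEEEEEEEEEEEEEEEEEEEDDDCB9999BCCCCBA9999AAAABCDDDDDDDDDD
EEEEEEEEEEEEEEEEEEEEEEEEEEDDCBA989AABBA9999AAAAAABCCCCCCDDDD
EEEEEEEEEEEEEEEEEEEEEEEEEEEEDDCB9999BBA9999AAAAAAABCCCCBCCDD
EEEEEEEEEEEEEEEEEEEEEEEEEEEEEDDCBBAABBA989AAAAAAAABBCCCBABCD
EEEEEEEEEEEEEEEEEEEDEEEEEEEEEEDDDCCBBBA999AAAAAAAAABCCCBAAAC
```

```bash
python3 -c "
from station import ctrl
print(ctrl.hand_in())"
```

```text
the job is handed in; nothing more can be done
None
```

I handed the job in at about 25 s: screwdriver set to 5 with its sleeve home, bin open at its stop, bits tipped into it, and the empty scoop back upright where it was. The final top and scene images show nothing else on the desk moved, but I couldn't count the four bits one by one in the bucket, and I viewed 11 pictures, one over the limit of 10.

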